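# Run the long roller up the inspection ramp and hold it at the stop

### The job

Two loose rollers lie at the foot of the two-lane inspection ramp. With the fingertips, push the longer roller slowly up its lane until it lies square against the stop plate at the top, without lifting it off the ramp or letting it run back down, and finish while the fingers still hold it pressed against the plate. Leave the shorter roller at the foot of its lane and do not disturb the vial, weight and other small things standing around.

Things in the scene. Friction and masses are not known exactly. Their poses are not given: they have to be found in the camera images.
- ramp: the whole fixed two-lane aluminium inspection ramp; origin at the centre of the underside of its 6 mm base plate (236 mm long, 115 mm wide), on the worktop; x points towards its high end, z up. The base plate reaches 16 mm behind the foot of the deck; behind it the worktop is bare up to the weight.
- deck: the ramp's sloping deck, rising at 0.14 rad. Origin: on its upper surface at the foot, midway across, 18 mm above the worktop; x up the slope, y across, z normal to it. Two lanes, each 50 mm wide, centred at y = +27.5 and -27.5 mm, between three rails (5 mm thick, 10 mm above the deck) at y = 0 and both edges. A foot lip, x -6 to 0 mm, stands 5 mm above the deck.
- end_stop: steel stop plate across both lanes at the top of the ramp: 115 mm wide, 10 mm thick, 34 mm high above the deck. Origin: on the deck's surface, midway across, in the face that looks down the slope, 200 mm up from the deck's origin; axes as the deck's. A roller lying against it has its centre 18 mm before that face.
- long_roller: the longer roller, to be pushed: loose, slippery grey plastic cylinder (friction about 0.25), 36 mm diameter, 47 mm long, about 150 g (+-30 %). Origin at its centre, y along the cylinder's axis, x and z turn with it. It starts in either lane, lying across it against the foot lip, its centre 12.5 mm up the slope from the deck's origin. Unless held it rolls back down.
- short_roller: the shorter roller, to be left alone: same grey cylinder of 36 mm diameter but 28 mm long, at the foot of the other lane; origin at its centre, y along its axis
- vial: white capped sample vial, 28 mm diameter, 55 mm high, standing on the worktop behind the ramp's upper end; origin at the centre of its underside
- weight: small steel calibration weight with a knob, 22 mm diameter, 38 mm high, standing on the worktop about 10 cm behind the ramp's foot; origin at the centre of its underside
- timer: white digital timer lying flat, 68 x 68 x 19 mm, at the left of the ramp; origin at the centre of its underside
- beaker: empty glass beaker, 54 mm diameter, 70 mm high, behind and to the left; origin at the centre of its underside
- crucible: white crucible, 44 mm diameter, 32 mm high, behind and to the right; origin at the centre of its underside
- petri_dish: petri dish, 92 mm diameter, 14 mm high, at the right of the ramp; origin at the centre of its underside

How it is judged:
On the way:
1. the longer roller is pushed half-way up its lane by the fingers (x of long_roller in the frame of deck above 0.09 m and contact force between the fingers and long_roller above 0.05 N).
At the end, for the whole second after the job is handed in: The longer roller lies on the deck within 3 mm of the stop plate, square to it within 0.08 rad, at rest, pressed against the plate (over 0.1 N) by the fingers (over 0.1 N); the shorter roller is within 12 mm of where it started (x of long_roller in the frame of end_stop above -0.021 m and z of long_roller in the frame of deck between 0.014 and 0.022 m and angle between the y axis of long_roller and the y axis of deck, either way round below 0.08 rad and contact force between each of the fingers, end_stop and long_roller above 0.1 N and linear speed of long_roller below 0.02 m/s and not (distance of short_roller from where it was at the start of the episode above 0.012 m)); the arm keeps its last pose, push and grip.
It fails at once if the longer roller is lifted off the deck (over 8 mm) (z of long_roller in the frame of deck above 0.026 m).
It fails at once if the longer roller runs away or rolls back freely (faster than 0.35 m/s) (linear speed of long_roller above 0.35 m/s).
It fails at once if the shorter roller is moved more than 12 mm (distance of short_roller from where it was at the start of the episode above 0.012 m).
It fails at once if a bystander is moved more than 15 mm (distance of any of vial, weight, timer, beaker, crucible, petri_dish from where it was at the start of the episode above 0.015 m).
It also fails if it takes over 40 s, if anything falls off the work surface, if the arm or the gripper's body presses on something with over 40 N, if the wrist force passes 120 N, or if a joint passes its speed limit or range.

### The arm

A 6-joint arm with a two-finger parallel gripper is mounted at the origin on a cart in front of the work surface, level with it; the furniture and walls round the work are solid. World frame = base frame: x ahead of the robot, y to its left, z up, the work surface at z = 0. Lengths are in m, angles in rad, forces in N, time in s.
With the tool pointing down it reaches from about 0.35 to 0.775 m from the base axis. Payload 5.5 kg.
Tool frame: the origin (TCP) lies between the finger pads; the fingertips stand 22 mm ahead of it and the grasp point (between the pads) lies 3 mm ahead of it (env.finger_overhang is the distance from the TCP to the fingertips, in m); y points along the fingers, x is the direction in which the jaws open and shut, and the axes are right-handed (so a half turn about y gives the same grasp; the last joint's range is limited). The gripper opens to 85 mm and grips with 20 to 120 N. Pads are 22 mm wide; open, the fingers measure 114 mm over their backs; the gripper's body (76 mm by 85 mm) begins 54 mm behind the grasp point. The pads swing forward as they close: fully open they stand 13 mm farther back than shut.
Start: joints at [1.125, 0.313, 0.046, 1.304, 0, 1.431], TCP at [0.173, 0.548, 0.253] pointing down, gripper open.
Joint ranges: [-2.76, 2.76], [-0.86, 1.69], [-1.03, 1.26], [-2.2, 2.34], [-1.47, 1.5], [-3.14, 3.14]. Speed limits (rad/s): [2.57, 2.57, 3.14, 3.14, 3.14, 3.14].

### API

Orientations are given as a unit quaternion [w, x, y, z].
In Python, from workcell import monitor, cams, job, env gives the robot as it stands.
- The arm moves only by the tool drive_tool, never from a script. Its argument "plan" is text: rows parted by semicolons, each of 7 numbers parted by spaces: the opening, from -1 (shut) to 1 (fully open), then the shift along the tool's x, y, z in mm, then the turn, a rotation vector about the tool's x, y, z in degrees. In form: gripper x y z rx ry rz; .... A call has 1 to 8 rows; each row shifts and turns the pose as measured when the row begins, along the tool's axes as they then stand; what a row does not reach is not made up. A row lasts 1/8 s, in which the tool goes at most 62.5 mm and 10.7 degrees, less where a joint would pass 70% of its speed; a pose out of reach is approached as far as the arm can. A call is refused whole if a number of a shift passes 62.5 or a number of a turn 10.7, either way. A call with a gripper value outside its range is refused whole. The fingers move at their own pace and stop on an object; "grip_force" is the grip in N (left out, the last holds). Time passes only in rows, so rows that do not move let the fingers close. It gives the time, the measured TCP pose, the force and the opening at its end, in the units of the state.
- monitor.get_state(): the state, without advancing time (a new reading comes with each control period).
- cams.read_camera(name): name is "scene" or "top"; returns (picture, depth): 480x640x3 uint8, red, green, blue; 480x640 float32, m along the optical axis (not along the pixel's ray), 0 where there is no reading.
- cams.calibration(name): a dict with "fx", "fy", "cx", "cy" (pixels), "D" ([k1, k2, p1, p2, k3] as OpenCV has them; the pictures are not rectified), "R" (3x3) and "t" (3): a world point X has camera coordinates R X + t. Camera axes: x right, y down, z forward; pixel columns grow to the right and rows downward; lengths in m; the calibration is good to about 2 mm. A picture is of the moment at which its call begins. calibration takes no time and is no camera call.
- job.hand_in(): hands the job in, once; it reports no verdict.
The state is a dict: "clock": time; "joint_pos": joint angles; "qvel": joint speeds; "tau": joint torques, N m; "tcp_pos": TCP position; "orientation": TCP orientation; "wrist_force": force on the tool from outside, world axes, zero at the start; "ft_torque": the same for the moment, N m; "finger_gap": finger opening in m.
Only numpy, scipy, OpenCV 4.12 (cv2) and the standard library are available. Lean on these libraries where they do the work, as an engineer would, in place of code of your own. Each camera call takes 0.05 s, during which the arm holds its last target.

## Working session

There is one attempt and no reset: what is moved stays moved. The work goes in short steps, Python scripts to look and compute and a tool call to move; the robot and the scene stay as the last step left them, time stands still between calls to the robot, and variables do not carry over. Pictures are saved under pics/ and viewed, and the job is handed in when it is done.

Besides the shell and the picture viewer there is one more tool, called after ">>>" as a command line: name --argument value ..., lists and objects as JSON in quotes. drive_tool: Moves the arm, as the interface text tells. Its arguments: {"type":"object","properties":{"plan":{"type":"string"},"grip_force":{"type":"number"}},"required":["plan"]}

```bash
mkdir -p pics; ls; python3 - <<'E'
from workcell import monitor,cams,env
import cv2,numpy as np
print(monitor.get_state()); print(env.finger_overhang)
for n in("scene","top"):
    p,d=cams.read_camera(n); cv2.imwrite(f"pics/{n}0.png",p[:,:,::-1]); np.savez(f"{n}0.npz",p=p,d=d); print(cams.calibration(n))
E
```

```text
pics
{'clock': 0.0, 'joint_pos': array([1.12539182e+00, 3.14013501e-01, 4.49688459e-02, 1.30357867e+00,
       5.16031280e-07, 1.43120786e+00]), 'qvel': array([-0.00173388,  0.00024601,  0.00138143,  0.00077869, -0.00016678,
       -0.00113348]), 'tau': array([-1.02348866e-03, -4.80628252e+01,  2.98531616e+01,  1.91325950e-02,
       -3.53770774e-04,  2.69994608e-06]), 'tcp_pos': array([0.17291567, 0.54789456, 0.25239722]), 'orientation': array([-0.57001687,  0.57062784,  0.41744042, -0.4185787 ]), 'wrist_force': array([-0.74445152,  0.78124169,  0.79308309]), 'ft_torque': array([-0.03268806,  0.02547957,  0.01099953]), 'finger_gap': 0.08539289356479761}
0.022
{'fx': 615.370986037182, 'fy': 615.370986037182, 'cx': 326.17818897664534, 'cy': 253.83297087071594, 'D': array([0.02480866, 0.        , 0.        , 0.        , 0.        ]), 'R': array([[ 0.63156823, -0.77531987, -0.000819  ],
       [-0.50414356, -0.40986758, -0.76016303],
       [ 0.58903382,  0.48050771, -0.64973187]]), 't': array([-0.37786362,  0.28888281,  1.26136639])}
{'fx': 542.6928993441328, 'fy': 542.6928993441328, 'cx': 311.8069924936624, 'cy': 228.09679355659924, 'D': array([-0.09026876,  0.        ,  0.        ,  0.        ,  0.        ]), 'R': array([[-0.0690747 , -0.99760267,  0.00419549],
       [-0.97432708,  0.06655857, -0.2150737 ],
       [ 0.21427886, -0.01894393, -0.97658881]]), 't': array([-0.03104479,  0.53041189,  1.46632285])}
```

View pics/scene0.png

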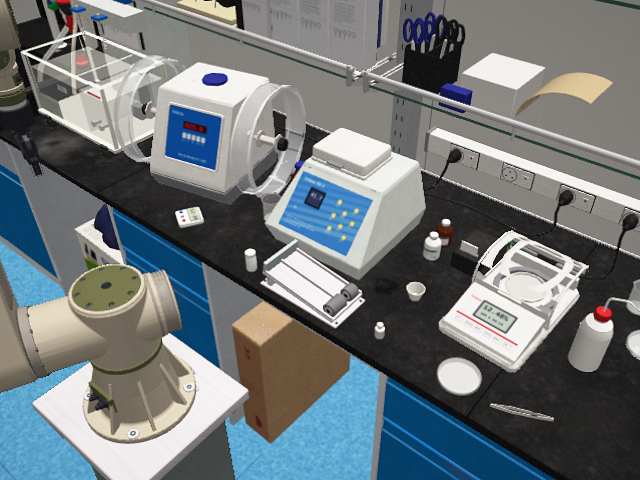

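View pics/top0.png

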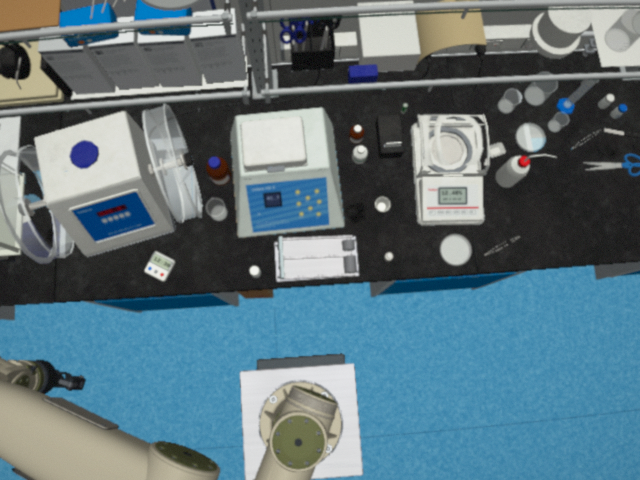

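```bash
cat > h.py <<'E'
import numpy as np,cv2
from workcell import monitor,cams,env,job
def cloud(n,d,step=1):
    c=cams.calibration(n);K=np.array([[c['fx'],0,c['cx']],[0,c['fy'],c['cy']],[0,0,1]])
    v,u=np.mgrid[0:480,0:640]
    uv=np.stack([u,v],-1).reshape(-1,1,2).astype(float)
    q=cv2.undistortPoints(uv,K,c['D']).reshape(480,640,2)
    P=np.dstack([q[...,0]*d,q[...,1]*d,d])
    return (P-c['t'])@c['R']
def proj(n,X):
    c=cams.calibration(n);K=np.array([[c['fx'],0,c['cx']],[0,c['fy'],c['cy']],[0,0,1]])
    return cv2.projectPoints(np.array(X,float).reshape(-1,1,3),cv2.Rodrigues(c['R'])[0],c['t'],K,c['D'])[0].reshape(-1,2)
E
python3 - <<'E'
from h import *
for n,(a,b,c_,d_) in dict(scene=(230,345,230,390),top=(225,290,240,400)).items():
    z=np.load(n+"0.npz");P=cloud(n,z['d'])
    np.save(n+"P.npy",P)
    im=z['p'][a:b,c_:d_,::-1]; cv2.imwrite(f"pics/{n}z.png",cv2.resize(im,None,fx=5,fy=5,interpolation=cv2.INTER_CUBIC))
P=np.load("topP.npy")
for r in range(230,290,4): print(r,[f"{P[r,c,0]*1e3:.0f},{P[r,c,1]*1e3:.0f},{P[r,c,2]*1e3:.0f}" for c in range(264,368,8)])
E
```

```text
230 ['525,65,84', '523,43,88', '524,21,73', '523,-1,71', '520,-23,77', '520,-45,71', '519,-67,69', '532,-92,2', '532,-115,-5', '530,-139,-5', '528,-162,-2', '526,-185,0', '524,-208,2']
234 ['516,66,75', '515,44,68', '529,25,-1', '527,2,-1', '527,-21,-7', '524,-45,-2', '522,-68,2', '520,-91,1', '519,-114,0', '518,-138,-3', '516,-161,0', '514,-184,3', '513,-207,-0']
238 ['520,72,-0', '518,49,3', '501,23,77', '504,1,55', '503,-21,52', '502,-44,48', '502,-66,39', '501,-89,41', '501,-112,32', '500,-135,28', '500,-158,19', '498,-181,22', '500,-206,2']
242 ['507,73,3', '507,50,-4', '489,23,82', '495,2,42', '494,-20,38', '493,-43,34', '492,-66,35', '491,-88,31', '489,-111,35', '490,-134,21', '482,-155,54', '481,-177,50', '489,-206,-3']
246 ['496,73,2', '495,50,-2', '477,24,82', '483,3,45', '482,-20,42', '481,-42,39', '480,-65,34', '479,-87,33', '479,-110,26', '478,-134,20', '471,-154,53', '469,-176,53', '477,-204,2']
250 ['484,74,1', '483,51,1', '466,24,87', '471,3,47', '472,-19,33', '470,-41,39', '469,-64,36', '468,-87,28', '468,-110,22', '466,-132,23', '461,-154,44', '462,-177,29', '464,-2
[... 986 characters left out ...]
4', '403,-15,38', '402,-37,35', '401,-59,30', '400,-82,27', '398,-104,30', '397,-127,25', '395,-149,31', '393,-172,31', '396,-197,1']
278 ['403,78,-1', '402,55,0', '391,29,69', '392,8,52', '391,-14,48', '390,-36,39', '391,-59,26', '392,-82,6', '390,-104,5', '389,-127,0', '388,-151,-4', '387,-174,-6', '385,-197,-4']
282 ['392,79,-0', '391,56,-5', '389,33,-0', '387,10,1', '386,-13,-1', '384,-35,-3', '383,-58,-2', '381,-81,-4', '379,-104,1', '377,-126,5', '377,-150,-4', '374,-172,3', '373,-195,-3']
286 ['380,79,-1', '380,57,-9', '377,34,-2', '375,11,2', '374,-12,1', '373,-35,-1', '372,-57,-10', '456,-101,-792', '455,-136,-803', '452,-171,-800', '448,-204,-787', '447,-240,-798', '444,-274,-792']
```

```bash
ls pics
```

```text
scene0.png
scenez.png
top0.png
topz.png
```

View pics/scenez.png

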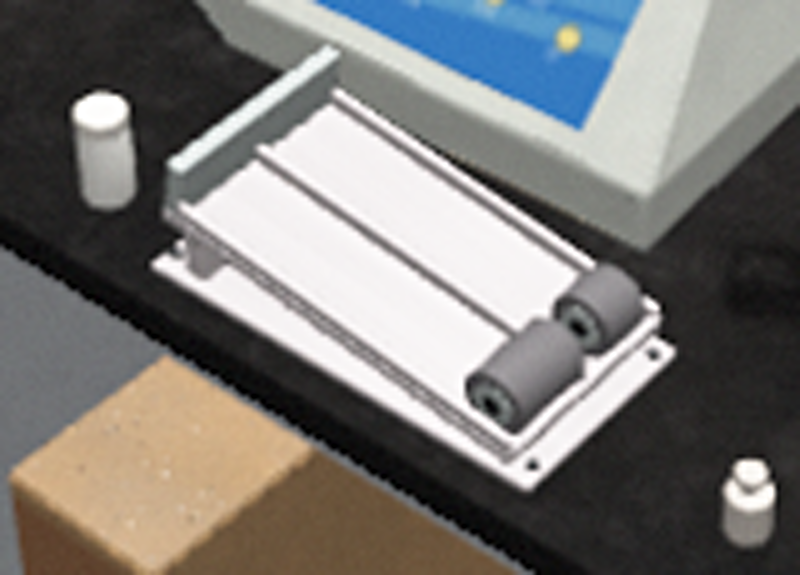

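View pics/topz.png

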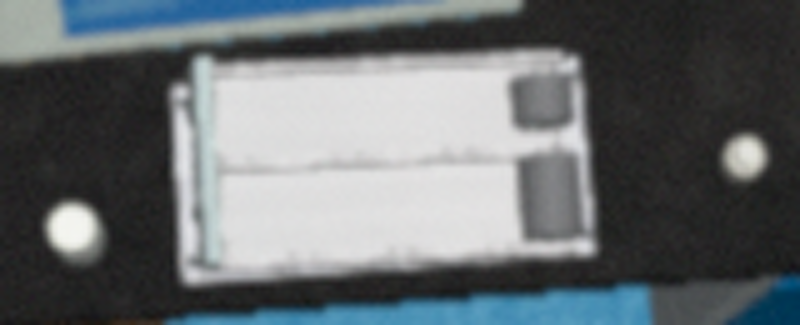

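```bash
python3 - <<'E'
from h import *
from scipy.optimize import least_squares
u=lambda p,o:[(p[0]+.5)/5-.5+o[0],(p[1]+.5)/5-.5+o[1]]
T=(240,225);S=(230,230)
B=lambda sx,sy:[sx*.118,sy*.0575,.006]
# ramp x ~ world +y; ramp y ~ world -x
obs=[('top',B(-1,1),(597,253)),('top',B(1,1),(183,285)),('top',B(1,-1),(170,85)),
('scene',B(1,1),(153,265)),('scene',B(-1,1),(530,490)),('scene',B(-1,-1),(677,350))]
def X(q,p):
    c,s=np.cos(q[2]),np.sin(q[2]); p=np.array(p); return np.array([q[0]+c*p[0]-s*p[1],q[1]+s*p[0]+c*p[1],p[2]])
f=lambda q:np.concatenate([proj(n,X(q,b))[0]-u(p,T if n=='top' else S) for n,b,p in obs])
r=least_squares(f,[.44,-.08,1.57],x_scale=[.01,.01,.05]);print(r.x,r.fun.round(2))
q=r.x
# cloud in ramp frame
c,s=np.cos(q[2]),np.sin(q[2])
for n in('scene','top'):
    P=np.load(n+"P.npy");d=P[...,:2]-q[:2]
    R=np.dstack([c*d[...,0]+s*d[...,1],-s*d[...,0]+c*d[...,1],P[...,2]]).reshape(-1,3)
    m=(abs(R[:,0])<.14)&(abs(R[:,1])<.075)&(R[:,2]>-.02)&(R[:,2]<.12);R=R[m];np.save(n+'R.npy',R)
    for lo,hi in((-.048,-.008),(.008,.048)):
        k=(R[:,1]>lo)&(R[:,1]<hi)&(abs(R[:,0])<.06);a=np.polyfit(R[k,0],R[k,2],1);print(n,'slope',a,'exp',.14)
    k=(R[:,2]>.065)&(R[:,0]>.08);print('stop',np.percentile(R[k],[2,50,98],axis=0))
    for sg in(1,-1):
        k=(R[:,2]>.04)&(R[:,0]<-.05)&(R[:,1]*sg>0);print('rol',np.percentile(R[k],[2,50,98],axis=0))
E
```

```text
[ 0.4489087  -0.07581792  1.57633868] [ 0.26 -0.12  0.57 -0.41  0.72  0.05 -0.79 -0.12 -0.48 -0.42  0.05 -0.34]
scene slope [0.14154184 0.03263481] exp 0.14
scene slope [0.07040191 0.02865551] exp 0.14
stop [[ 0.08506983 -0.07445907  0.06557564]
 [ 0.0942683  -0.01638923  0.07630134]
 [ 0.1352367   0.05481886  0.08471946]]
rol [[-0.11016494  0.00365794  0.04072292]
 [-0.09784427  0.03123149  0.05134791]
 [-0.07687509  0.05151217  0.05773547]]
rol [[-0.11026345 -0.07410223  0.04080391]
 [-0.09657032 -0.02484404  0.05131408]
 [-0.05847921 -0.01204698  0.07348814]]
top slope [0.1384835 0.0318255] exp 0.14
top slope [0.14518607 0.03137486] exp 0.14
stop [[ 0.08429477 -0.0744746   0.06679693]
 [ 0.1011167  -0.02406881  0.07797541]
 [ 0.13632414  0.05610003  0.08786303]]
rol [[-0.10638719  0.00788159  0.04040698]
 [-0.08872711  0.03084361  0.05162709]
 [-0.0726556   0.05280385  0.05883833]]
rol [[-0.10538047 -0.0739228   0.04160302]
 [-0.08630877 -0.02617227  0.05235298]
 [-0.05365081 -0.01087926  0.0756608 ]]
```

```bash
cat >> h.py <<'E'
from scipy.spatial.transform import Rotation as Ro
Q=np.array([0.4489,-0.0758,1.5763])
Rr=Ro.from_euler('z',Q[2]).as_matrix()
Rd=Rr@Ro.from_euler('y',-.14).as_matrix()
Od=np.array([Q[0],Q[1],0])+Rr@[-.102,0,.018]
def todeck(p): return Rd.T@(np.array(p)-Od)
def toworld(p): return Od+Rd@np.array(p)
def tool():
    s=monitor.get_state(); o=s['orientation']
    return s,np.array(s['tcp_pos']),Ro.from_quat([o[1],o[2],o[3],o[0]]).as_matrix()
# target tool axes: y=-deck z ; x=sg*deck y ; z = x cross y
def target(sg):
    x=sg*Rd[:,1];y=-Rd[:,2];return np.stack([x,y,np.cross(x,y)],1)
SG=1
def report(t=None):
    s,p,R=tool()
    print('t',s['clock'],'tcp',p.round(4),'deck',(todeck(p)*1e3).round(1),'F',(Rd.T@s['wrist_force']).round(2),'gap',round(s['finger_gap'],4),'ov',env.finger_overhang)
    print('rotvec deg to target',np.degrees(Ro.from_matrix(R.T@target(SG)).as_rotvec()).round(2))
    if t is not None: print('shift mm tool axes',(R.T@(toworld(np.array(t)/1e3)-p)*1e3).round(1))
E
python3 - <<'E'
import h
from h import *
s,p,R=tool();print(R.round(3))
for h.SG in(1,-1): h.report([-33,27.5,130])
print(toworld([-.033,.0275,.13]),toworld([-.033,.0275,.029]),toworld([.153,.0275,.029]))
for n in('topP.npy',):
    P=np.load(n).reshape(-1,3)
    k=(P[:,0]>.2)&(P[:,0]<.5)&(P[:,2]>.03)&(P[:,2]<.6)&(abs(P[:,1])<.5)
    for y in np.arange(-.4,.5,.05):
        j=k&(abs(P[:,1]-y)<.025); print(round(y,2),P[j,2].max() if j.any() else None,P[j,0].min() if j.any() else None)
E
```

```text
[[ 0.301 -0.001 -0.954]
 [ 0.954 -0.001  0.301]
 [-0.002 -1.     0.   ]]
t 0.1 tcp [0.1729 0.548  0.2525] deck [752.9 272.5 130.7] F [-0.72  0.65  0.28] gap 0.0855 ov 0.022
rotvec deg to target [  -5.59 -107.63   -7.6 ]
shift mm tool axes [-665.5  111.3 -471.6]
t 0.1 tcp [0.1729 0.548  0.2525] deck [752.9 272.5 130.7] F [-0.72  0.65  0.28] gap 0.0855 ov 0.022
rotvec deg to target [ 6.98 72.04 -5.14]
shift mm tool axes [-665.5  111.3 -471.6]
[ 0.42224147 -0.22876677  0.14212316] [ 0.4221639  -0.21467313  0.04211134] [ 0.42115024 -0.03049574  0.06806636]
-0.4 None None
-0.35 None None
-0.3 0.04369098836628561 0.4305026012417997
-0.25 0.038387538256177405 0.43450687858248443
-0.2 0.057107505547092846 0.39628476402681134
-0.15 0.06444912464128139 0.389413545069594
-0.1 0.04802700750037411 0.38973757988516733
-0.05 0.0552553202762685 0.38950794140882333
-0.0 0.08845473995476837 0.38959435280123755
0.05 0.08762695275720024 0.38994488828844964
0.1 0.060585403018398265 0.4056351892467549
0.15 None None
0.2 None None
0.25 None None
0.3 None None
0.35 None None
0.4 None None
0.45 None None
```

>>> drive_tool --plan "-0.5 -40 0 -37 0 0 0;-0.5 -40 0 -37 0 0 0;-0.5 -40 0 -37 0 0 0;-0.5 -40 0 -37 0 0 0;-0.5 -40 0 -37 0 0 0;-0.5 -40 0 -37 0 0 0;-0.5 -40 0 -37 0 0 0;-0.5 -40 0 -37 0 0 0" --grip_force 40

```text
clock: 1.1
tcp_pos: [0.3623, 0.1451, 0.2497]
orientation: [-0.568, 0.569, 0.419, -0.422]
wrist_force: [0.6, 0.2, 0.8]
finger_gap: 0.0212
```

```bash
sed -i 's/^SG=1/SG=-1/' h.py; python3 -c "
from h import *
report([-33,27.5,130]);print(monitor.get_state()['joint_pos'].round(2))"
```

```text
t 1.1 tcp [0.3623 0.1451 0.2497] deck [352.6  85.4 184.3] F [ 0.33 -0.6   0.76] gap 0.0212 ov 0.022
rotvec deg to target [ 7.05 72.54 -5.33]
shift mm tool axes [-339.5  109.1 -166.7]
[ 0.18 -0.04 -0.38  1.24 -0.    0.47]
```

>>> drive_tool --plan "-0.5 -38 0 -19 0 9 0;-0.5 -35 0 -25 0 9 0;-0.5 -30 0 -30 0 9 0;-0.5 -25 0 -34 0 9 0;-0.5 -19 0 -38 0 9 0;-0.5 -13 0 -40 0 9 0;-0.5 -7 0 -42 0 9 0;-0.5 0 0 -43 0 9 0"

```text
clock: 2.1
tcp_pos: [0.4135, -0.2032, 0.2492]
orientation: [-0.706, 0.708, -0.011, 0.008]
wrist_force: [-0.1, -0.3, -0.5]
finger_gap: 0.0214
```

```bash
python3 -c "
from h import *
report([-35,27.5,100]);print(monitor.get_state()['joint_pos'].round(2))"
```

```text
t 2.1 tcp [ 0.4135 -0.2032  0.2492] deck [  7.3  36.1 232.4] F [-0.35  0.14 -0.43] gap 0.0214 ov 0.022
rotvec deg to target [ 8.18 -1.88 -0.06]
shift mm tool axes [  9.8 137.  -22.7]
[-0.63  0.1  -0.24  1.24 -0.    0.97]
```

>>> drive_tool --plan "-0.5 5 20 -12 4.1 -0.9 0;-0.5 5 20 -12 4.1 -1 0;-0.5 0 30 -6 0 0 0;-0.5 0 30 -6 0 0 0;-0.5 0 20 0 0 0 0;-0.5 0 0 0 0 0 0"

```text
clock: 2.85
tcp_pos: [0.4224, -0.231, 0.122]
orientation: [0.757, -0.653, 0.001, 0.0]
wrist_force: [-0.7, 0.3, -0.2]
finger_gap: 0.0218
```

```bash
python3 -c "
from h import *
report([-35,27.5,30]);print(monitor.get_state()['joint_pos'].round(2))
for n in('scene','top'):
    p,d=cams.read_camera(n); im=p[200:360,220:420] if n=='scene' else p[200:300,240:440]
    cv2.imwrite(f'pics/{n}1.png',cv2.resize(im[:,:,::-1],None,fx=4,fy=4,interpolation=cv2.INTER_CUBIC))
"
```

```text
t 2.85 tcp [ 0.4224 -0.231   0.122 ] deck [-38.1  27.3 110.4] F [ 0.26  0.74 -0.23] gap 0.0218 ov 0.022
rotvec deg to target [-0.37 -0.38 -0.07]
shift mm tool axes [-0.1 80.4  2.5]
[-0.73  0.28 -0.34  1.05  0.11  0.84]
```

View pics/scene1.png

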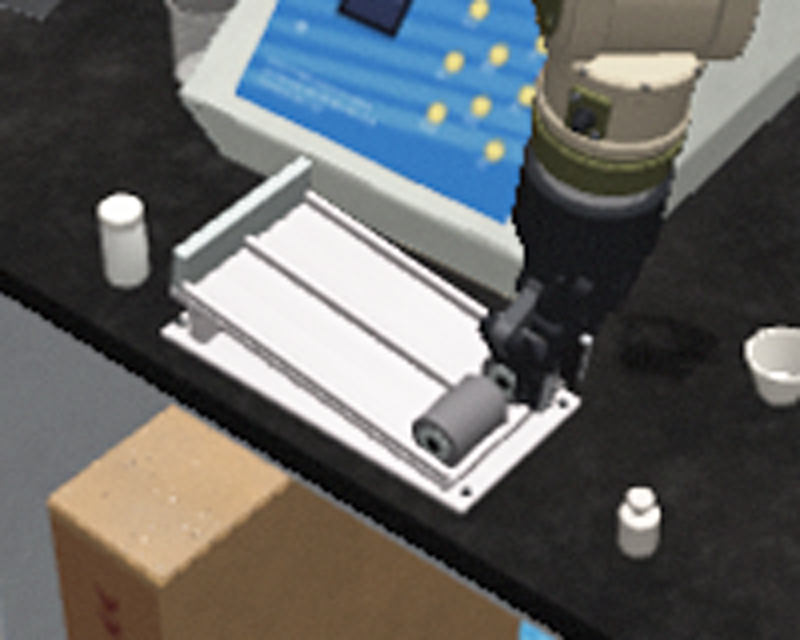

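>>> drive_tool --plan "-0.5 0 20 0 0 0 0;-0.5 0 20 0 0 0 0;-0.5 0 20 0 0 0 0;-0.5 0 18 0 0 0 0;-0.5 0 0 0 0 0 0"

```text
clock: 3.58
tcp_pos: [0.4286, -0.2246, 0.0515]
orientation: [0.753, -0.658, -0.004, -0.004]
wrist_force: [0.1, -0.2, 0.8]
finger_gap: 0.0218
```

```bash
python3 -c "
from h import *
report([-17,27.5,31]);print(monitor.get_state()['joint_pos'].round(2))
for n in('scene','top'):
    p,d=cams.read_camera(n); im=p[200:360,220:420] if n=='scene' else p[200:300,240:440]
    cv2.imwrite(f'pics/{n}2.png',cv2.resize(im[:,:,::-1],None,fx=4,fy=4,interpolation=cv2.INTER_CUBIC))
"
```

```text
t 3.575 tcp [ 0.4286 -0.2246  0.0515] deck [-41.6  21.1  39.7] F [-0.06 -0.11  0.85] gap 0.0218 ov 0.022
rotvec deg to target [ 0.28 -0.23  0.65]
shift mm tool axes [-6.6  8.5 24.6]
[-0.71  0.35 -0.44  0.86  0.11  0.85]
```

View pics/scene2.png

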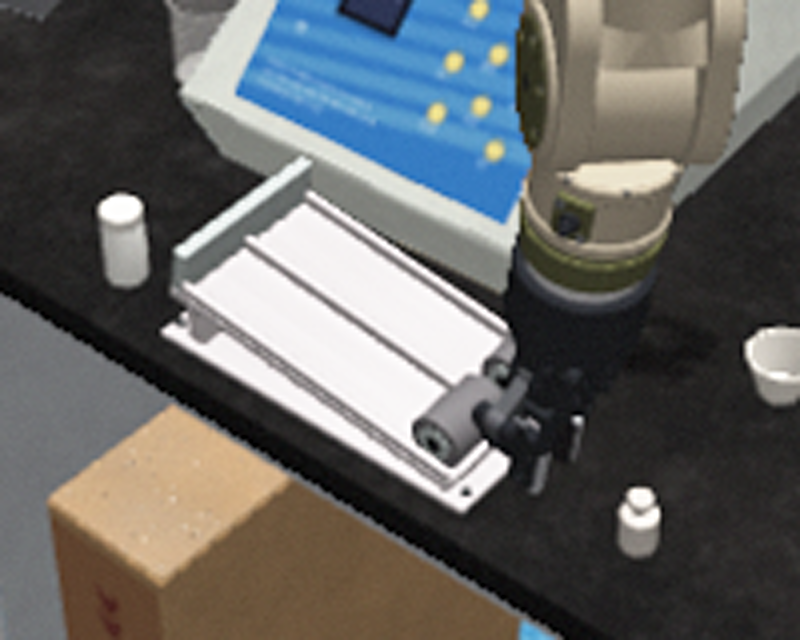

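View pics/top2.png

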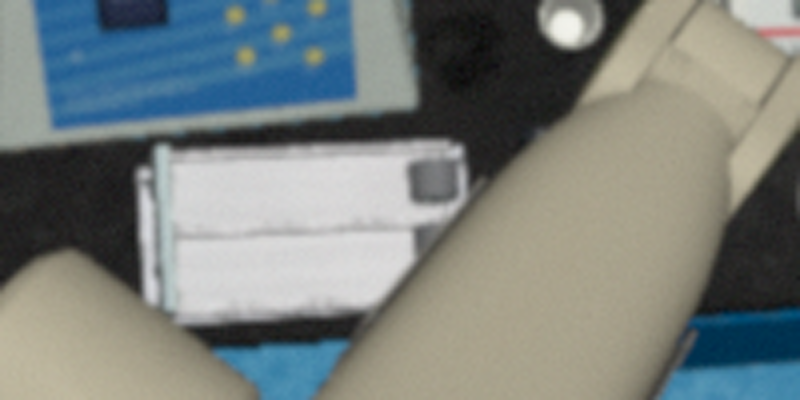

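```bash
python3 -c "
from h import *
s,p,R=tool()
f=lambda X:((proj('scene',X)-[220,200])*4).round(0).tolist()
for x in(-25,-11,11,25):
  for y in(22,0,-51): print(x,y,f(p+R@np.array([x,y,0])/1e3),f(p+R@np.array([x,y,11])/1e3))
for x in(-38,-50,-57): print(x,f(p+R@np.array([x,-30,0])/1e3),f(p+R@np.array([x,-40,0])/1e3))
P=[f(toworld([.0125,y,.018])) for y in(.004,.051)];print('roller ends',P)
p_,d=cams.read_camera('scene');C=cloud('scene',d)
for (U,V) in [(495,415),(488,410),(510,425),(540,480),(575,440),(530,440),(450,415),(560,420)]:
  u,v=U//4+220,V//4+200; print(U,V,(todeck(C[v,u])*1e3).round(0),((C[v,u]-p)@R*1e3).round(0))
"
```

```text
-25 22 [[515.0, 490.0]] [[500.0, 479.0]]
-25 0 [[520.0, 465.0]] [[504.0, 454.0]]
-25 -51 [[531.0, 406.0]] [[515.0, 395.0]]
-11 22 [[530.0, 475.0]] [[515.0, 464.0]]
-11 0 [[535.0, 451.0]] [[520.0, 440.0]]
-11 -51 [[547.0, 392.0]] [[531.0, 381.0]]
11 22 [[554.0, 453.0]] [[538.0, 442.0]]
11 0 [[559.0, 428.0]] [[543.0, 418.0]]
11 -51 [[571.0, 369.0]] [[556.0, 359.0]]
25 22 [[569.0, 439.0]] [[553.0, 428.0]]
25 0 [[574.0, 414.0]] [[558.0, 404.0]]
25 -51 [[587.0, 355.0]] [[571.0, 345.0]]
-38 [[512.0, 444.0]] [[514.0, 433.0]]
-50 [[498.0, 457.0]] [[500.0, 445.0]]
-57 [[490.0, 465.0]] [[492.0, 453.0]]
roller ends [[[483.0, 397.0]], [[432.0, 443.0]]]
495 415 [-40.  83. 117.] [-62. -77.   2.]
488 410 [-35.  80. 114.] [-59. -74.   6.]
510 425 [-50.  83. 116.] [-61. -76.  -9.]
540 480 [-52.  36.  27.] [-16.  14.  -9.]
575 440 [-52.  10.  39.] [ 11.   2. -10.]
530 440 [-53.  62.  87.] [-41. -46. -11.]
450 415 [14. 37. 32.] [-18.   8.  56.]
560 420 [-60.  44.  93.] [-23. -53. -18.]
```

>>> drive_tool --plan "-0.5 -3 4 0 0 0 0.6;-0.5 -3 4 4 0 0 0;-0.5 0 0 4 0 0 0;-0.5 0 0 0 0 0 0"

```text
clock: 4.22
tcp_pos: [0.424, -0.2169, 0.047]
orientation: [0.752, -0.659, -0.002, -0.001]
wrist_force: [0.2, -0.5, -0.6]
finger_gap: 0.0216
```

```bash
python3 -c "
from h import *
report([-17,27.5,31]);print(monitor.get_state()['joint_pos'].round(2),monitor.get_state()['tau'].round(1))
"
```

```text
t 4.225 tcp [ 0.424  -0.2169  0.047 ] deck [-34.5  25.6  34.2] F [-0.59 -0.15 -0.49] gap 0.0216 ov 0.022
rotvec deg to target [ 0.5  -0.23  0.26]
shift mm tool axes [-1.9  3.  17.6]
[-0.7   0.35 -0.46  0.84  0.1   0.86] [  0.1 -42.7  22.6   0.8   0.4   0. ]
```

>>> drive_tool --plan "-0.5 -2 2 4 0.4 0 0.2;-0.5 0 1 4 0 0 0;-0.5 0 0 4 0 0 0;-0.5 0 0 4 0 0 0;-0.5 0 0 4 0 0 0;-0.5 0 0 4 0 0 0"

```text
clock: 4.97
tcp_pos: [0.4222, -0.1915, 0.0475]
orientation: [0.754, -0.657, -0.001, 0.0]
wrist_force: [-0.1, -1.9, -0.0]
finger_gap: 0.0215
```

```bash
cat > lk.py <<'E'
import sys
from h import *
k=sys.argv[1]
report([153,27.5,31])
p,d=cams.read_camera('scene'); im=p[200:360,220:420]
cv2.imwrite(f'pics/s{k}.png',cv2.resize(im[:,:,::-1],None,fx=4,fy=4,interpolation=cv2.INTER_CUBIC))
C=cloud('scene',d);D=(C-Od)@Rd
m=(D[...,1]>.005)&(D[...,1]<.05)&(D[...,2]>.033)&(D[...,2]<.042)&(D[...,0]>-.02)&(D[...,0]<.199)&(p.max(2)<150)&(p.min(2)>70)
print('roller top',m.sum(),np.median(D[m],0)*1e3 if m.any() else '')
E
python3 lk.py 3
```

```text
t 4.975 tcp [ 0.4222 -0.1915  0.0475] deck [-9.3 27.4 31.1] F [-1.89  0.16  0.23] gap 0.0215 ov 0.022
rotvec deg to target [ 0.11 -0.23  0.07]
shift mm tool axes [ -0.8  -0.2 162.3]
roller top 7 [-17.63078636  45.57094511  38.00758219]
```

View pics/s3.png

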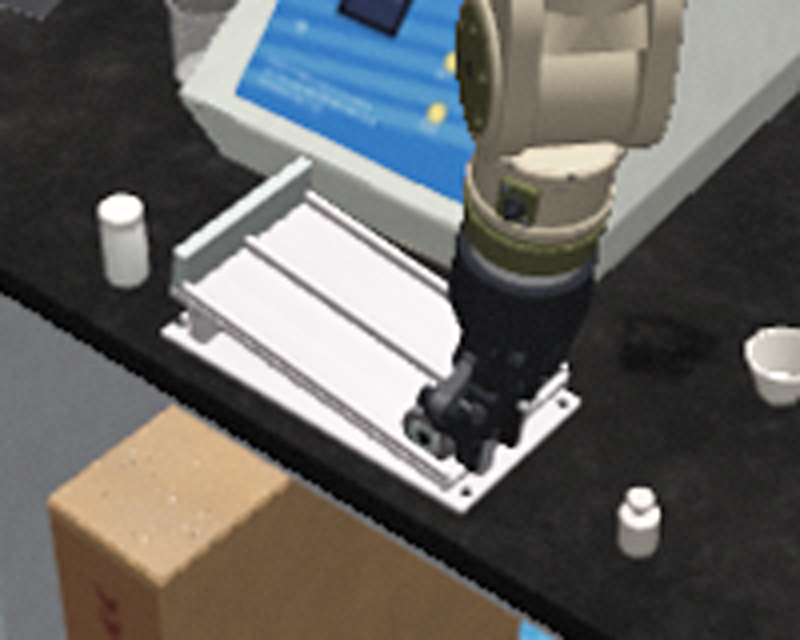

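>>> drive_tool --plan "-0.5 0 0 5 0 0 0;-0.5 0 0 5 0 0 0;-0.5 0 0 5 0 0 0;-0.5 0 0 5 0 0 0;-0.5 0 0 5 0 0 0;-0.5 0 0 5 0 0 0;-0.5 0 0 5 0 0 0;-0.5 0 0 5 0 0 0"

```text
clock: 6.02
tcp_pos: [0.4221, -0.1488, 0.0536]
orientation: [0.754, -0.657, -0.001, 0.0]
wrist_force: [-0.1, -0.2, 0.9]
finger_gap: 0.0213
```

```bash
python3 lk.py 4
```

```text
t 6.025 tcp [ 0.4221 -0.1488  0.0536] deck [33.8 27.2 31.2] F [-0.1   0.14  0.96] gap 0.0213 ov 0.022
rotvec deg to target [ 0.1  -0.22  0.08]
shift mm tool axes [ -0.7  -0.  119.2]
roller top 7 [23.80788736 42.81539404 36.29318226]
```

View pics/s4.png

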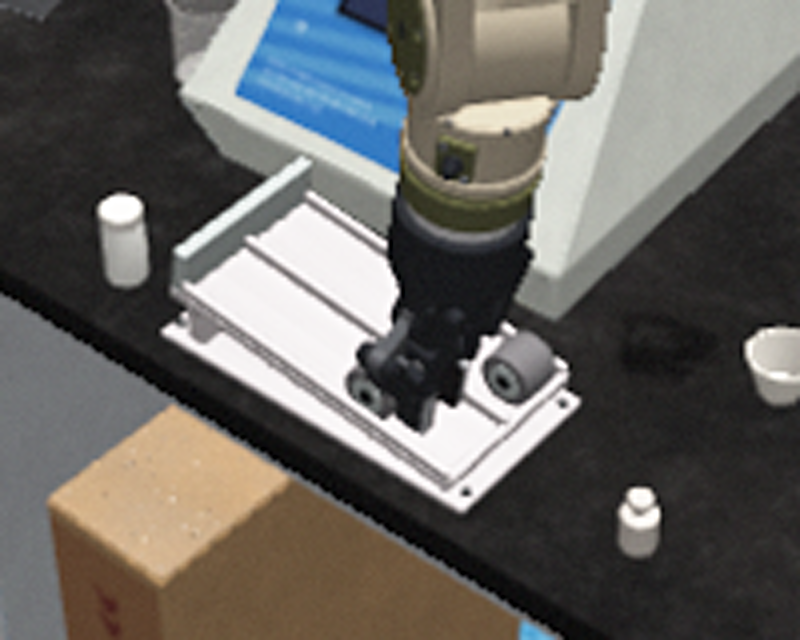

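Tracking well; the roller's end face is at (371,392), square, and the short roller is undisturbed at (520,365). Continue.

>>> drive_tool --plan "-0.5 0 0 5 0 0 0;-0.5 0 0 5 0 0 0;-0.5 0 0 5 0 0 0;-0.5 0 0 5 0 0 0;-0.5 0 0 5 0 0 0;-0.5 0 0 5 0 0 0;-0.5 0 0 5 0 0 0;-0.5 0 0 5 0 0 0"

```text
clock: 7.08
tcp_pos: [0.4218, -0.106, 0.0595]
orientation: [0.754, -0.656, -0.001, 0.0]
wrist_force: [-0.3, -1.1, 0.1]
finger_gap: 0.0214
```

>>> drive_tool --plan "-0.5 0 0 5 0 0 0;-0.5 0 0 5 0 0 0;-0.5 0 0 5 0 0 0;-0.5 0 0 5 0 0 0;-0.5 0 0 5 0 0 0;-0.5 0 0 5 0 0 0;-0.5 0 0 5 0 0 0;-0.5 0 0 5 0 0 0"

```text
clock: 8.07
tcp_pos: [0.4217, -0.0636, 0.0655]
orientation: [0.754, -0.656, -0.001, 0.0]
wrist_force: [-0.1, -0.3, -0.5]
finger_gap: 0.0213
```

```bash
python3 lk.py 5
```

```text
t 8.075 tcp [ 0.4217 -0.0636  0.0655] deck [119.9  27.1  31.1] F [-0.39  0.08 -0.42] gap 0.0213 ov 0.022
rotvec deg to target [ 0.08 -0.22  0.07]
shift mm tool axes [-0.5  0.  33.1]
roller top 7 [112.0980966   34.31246103  34.34164483]
```

View pics/s5.png

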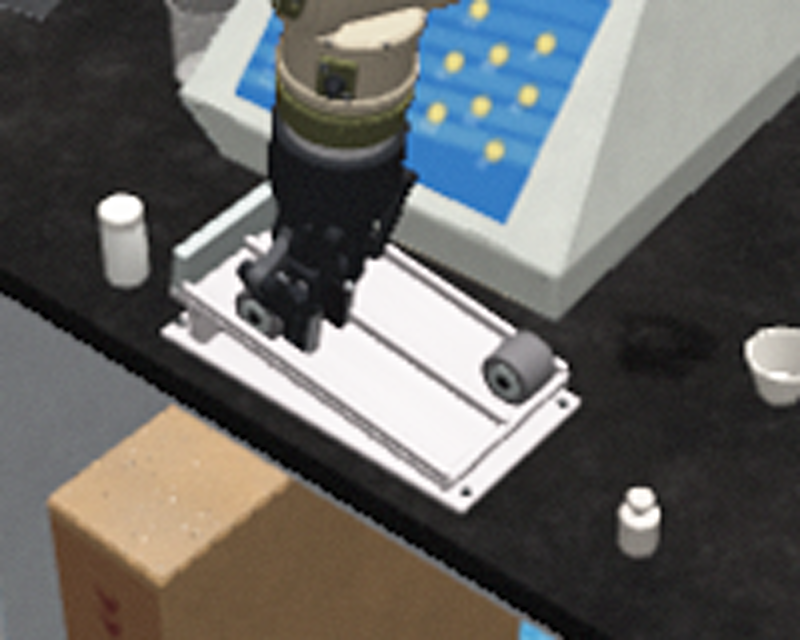

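>>> drive_tool --plan "-0.5 0 0 5 0 0 0;-0.5 0 0 5 0 0 0;-0.5 0 0 5 0 0 0;-0.5 0 0 5 0 0 0;-0.5 0 0 3 0 0 0;-0.5 0 0 3 0 0 0"

```text
clock: 8.88
tcp_pos: [0.4215, -0.0355, 0.0694]
orientation: [0.755, -0.656, -0.001, 0.001]
wrist_force: [0.4, -0.6, -0.3]
finger_gap: 0.0214
```

>>> drive_tool --plan "-0.5 0 0 2 0 0 0;-0.5 0 0 2 0 0 0;-0.5 0 0 2 0 0 0"

```text
clock: 9.25
tcp_pos: [0.4215, -0.0302, 0.0702]
orientation: [0.754, -0.657, -0.001, 0.001]
wrist_force: [-1.6, -8.9, -2.0]
finger_gap: 0.0216
```

```bash
python3 lk.py 6
```

```text
t 9.25 tcp [ 0.4215 -0.0302  0.0702] deck [153.6  27.1  31.1] F [-9.12  1.62 -0.72] gap 0.0216 ov 0.022
rotvec deg to target [ 0.21 -0.22  0.04]
shift mm tool axes [-0.4  0.1 -0.6]
roller top 4 [143.01280108  40.46354188  38.21727579]
```

>>> drive_tool --plan "-0.5 0 0 2 0 0 0;-0.5 0 0 1 0 0 0;-0.5 0 0 1 0 0 0"

```text
clock: 9.68
tcp_pos: [0.4215, -0.0302, 0.0703]
orientation: [0.75, -0.661, 0.001, 0.0]
wrist_force: [-0.9, -4.6, -2.2]
finger_gap: 0.0212
```

```bash
python3 lk.py 7; python3 -c "
from h import *
for i in range(6): cams.read_camera('top')
report()
p,d=cams.read_camera('top'); cv2.imwrite('pics/t7.png',cv2.resize(p[200:300,240:440,::-1],None,fx=4,fy=4))"
```

```text
t 9.675 tcp [ 0.4215 -0.0302  0.0703] deck [153.6  27.2  31.2] F [-4.82  0.97 -1.55] gap 0.0212 ov 0.022
rotvec deg to target [ 0.81 -0.37 -0.04]
shift mm tool axes [-0.3  0.2 -0.6]
roller top 10 [143.19396667  41.72277909  36.02516531]
t 10.025 tcp [ 0.4215 -0.0302  0.0703] deck [153.6  27.2  31.2] F [-5.62  1.35 -0.97] gap 0.021 ov 0.022
rotvec deg to target [ 0.81 -0.36 -0.03]
```

View pics/s7.png

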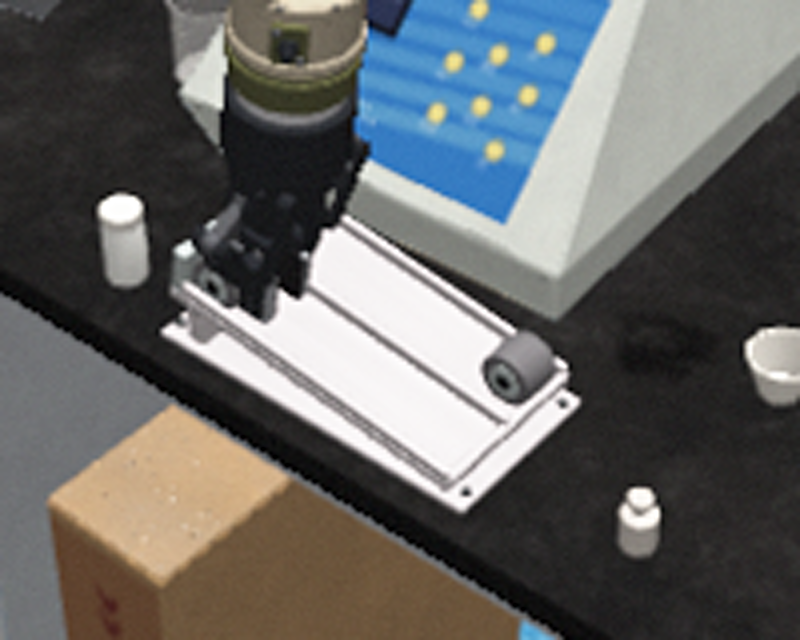

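View pics/t7.png

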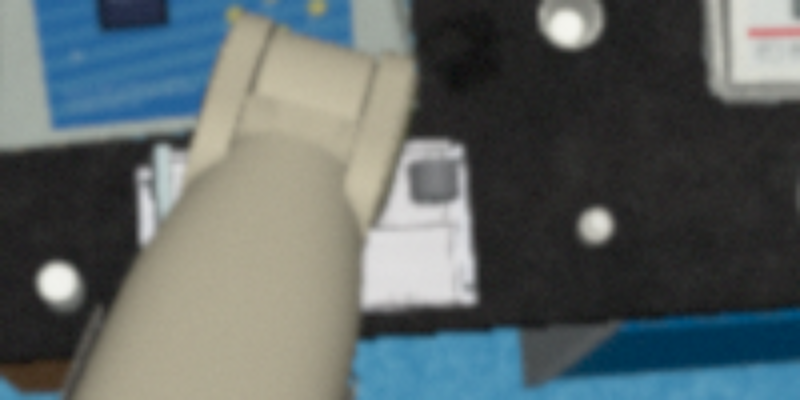

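```bash
python3 -c "
from h import *
for x in (.178,.182): print(((proj('scene',toworld([x,.051,.018]))-[220,200])*4).round(1))
report()
print(monitor.get_state()['qvel'].round(4))"
```

```text
[[215.6 290.1]]
[[210.6 286.6]]
t 10.075 tcp [ 0.4215 -0.0302  0.0704] deck [153.6  27.1  31.2] F [-5.99 -0.21 -0.27] gap 0.0215 ov 0.022
rotvec deg to target [ 0.81 -0.37 -0.03]
[-0.0002 -0.0009  0.0005 -0.0017 -0.      0.0006]
```

```bash
python3 -c "
from h import *
p,d=cams.read_camera('scene')
im=cv2.resize(p[250:290,255:305,::-1],None,fx=14,fy=14,interpolation=cv2.INTER_CUBIC)
def dot(X,c):
    q=(proj('scene',X)-[255,250]+.5)*14
    cv2.polylines(im,[q.round().astype(int).reshape(-1,1,2)],True,c,1)
a=np.linspace(0,6.28,40)
dot(np.array([toworld([.182+.018*np.cos(t),.051,.018+.018*np.sin(t)]) for t in a]),(0,0,255))
dot(np.array([toworld([.178+.018*np.cos(t),.051,.018+.018*np.sin(t)]) for t in a]),(0,255,0))
dot(np.array([toworld([.2,y,z]) for y,z in((.0575,0),(.0575,.034),(.03,.034))]),(255,0,0))
cv2.imwrite('pics/z8.png',im)"
```

```text
(no output)
```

View pics/z8.png

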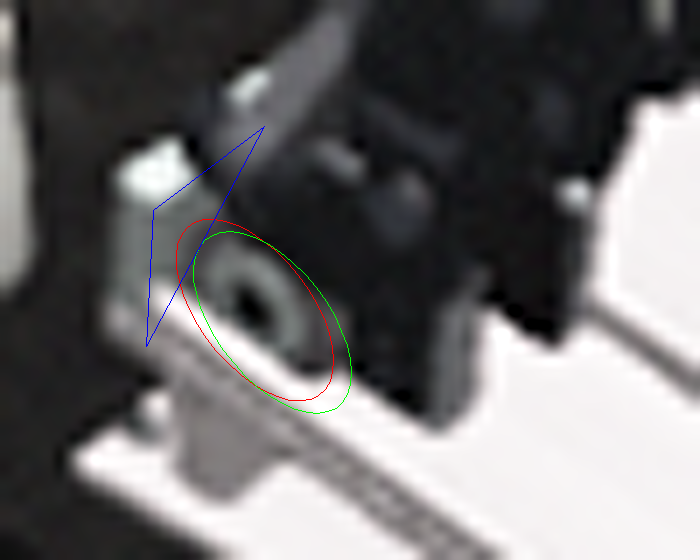

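```bash
python3 -c "
from h import *
print(job.hand_in()); report()"
```

```text
the job is handed in; nothing more can be done
None
the job is handed in; nothing more can be done
```

The long roller is at the top of its lane and the fingers were pressing it against the stop plate when I handed in. No verdict was reported.

I found the ramp in both camera images; the long roller was in the lane nearer the robot. With the tool square to the deck and the fingers part-open (21 mm), I pushed it up the lane at about 40 mm/s until it met the plate, about 10 s in all.

My last checks before handing in:
- **Push:** the measured force along the slope was steady at about 5–6 N for about 0.4 s, with the arm at rest.
- **Position:** the tool stopped at 153.6 mm up the deck, against about 153 mm expected for a roller touching the plate. The roller's visible end face in the picture matched that position to within the roughly 2 mm calibration error.
- **Other objects:** the short roller, vial and weight looked unmoved in the pictures. I did not look closely at the timer, beaker, crucible or petri dish after the start, but the arm's path kept clear of them.

- **Failed or unconfirmed checks:** my depth measurement of the roller's top gave nothing usable, because the gripper hid the roller. I also could not measure directly that it lies square. I judged it from the single visible end face and from the two fingers pressing it against the plate.

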